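# Fit the spare label holder behind the tray lip and hold it home

## Robot

A 6-joint arm with a two-finger parallel gripper is mounted at the origin on a cart in front of the work surface, level with it; the furniture and walls round the work are solid. World frame = base frame: x ahead of the robot, y to its left, z up, the work surface at z = 0. Lengths are in m, angles in degrees, forces in N, time in s.
With the tool pointing down it reaches from about 0.4 to 0.825 m from the base axis. Payload 7 kg.
Tool frame: the origin (TCP) lies midway between the tips of the shut fingers; the grasp point (between the pads) lies r.pinch_z behind it (r.pinch_z is the distance from the TCP to the grasp point, in m); z points along the fingers, y is the line along which they close (so a half turn about z gives the same grasp; the last joint's range is limited). The gripper opens to 88 mm and grips with 3 to 60 N. Pads are 19 mm wide; open, the fingers measure 130 mm over their backs; the gripper's body (78 mm by 193 mm) begins 47 mm behind the grasp point.
Start: joints at [-60.441, 20.546, 0.682, 0, -70.136, -16.507], TCP at [0.152, -0.658, 0.227] pointing down, gripper open.
Joint ranges: [-176.03, 176.03], [-82.01, 121.73], [-58.28, 71.71], [-173.87, 95.51], [-174.79, -0.11], [-173.66, 173.66]. Speed limits (degrees/s): [136.94, 136.94, 172.46, 180, 180, 180].

## Interface

Orientations are given as [roll, pitch, yaw] about the fixed x, y, z axes, in that order (R = Rz(yaw) Ry(pitch) Rx(roll)).
In Python, from plant import r, optics, job gives the robot as it stands.
- The arm moves only by the shell command python3 -m crank 'ROWS' [FORCE]. ROWS is JSON, a list of rows, each an object with "xyz": the shift along the tool's x, y, z in units of 30 mm (1.0 is 30 mm), a list of three; "delta_rot": the turn, a rotation vector about the tool's x, y, z in degrees, a list of three; "claw": the closure, from 0 (fully open) to 1 (shut). A call has 1 to 20 rows; each row is the pose to reach, as a shift and turn from the pose commanded when the call began, along the tool's axes at that moment; what a row does not reach only later rows make up. A row lasts 1/8 s, in which the tool goes at most 62.5 mm and 10.7 degrees, less where a joint would pass 70% of its speed; a pose out of reach is approached as far as the arm can. A call with a gripper value outside its range is refused whole. The fingers move at their own pace and stop on an object; FORCE is the grip in N (left out, the last holds). Time passes only in rows, so rows that repeat a pose let the fingers close. It gives the time, the measured TCP pose, the force, the opening and the grip force at its end, in the units of the state.
- r.get_state(): the state, without advancing time (a new reading comes with each control period).
- optics.capture(name): name is "side" or "top"; returns a dict with "img" (384x512x3 uint8, blue, green, red), "fovy" (degrees; the focal length in pixels is half the picture's height over the tangent of half this angle, whatever the lens; pixels are square), "cx", "cy" (the principal point, pixels), "eye" and "rotation" of the camera in the world. Camera axes: x right, y up, looking along -z (the intrinsics and any distortion apply to the point x, -y, -z); pixel columns grow to the right and rows downward; lengths in m; the calibration is good to about 2 mm. A picture is of the moment at which its call begins. There is no depth.
- job.close_job(): hands the job in; it is judged then, once.
The state is a dict: "time_s": time; "joints": joint angles; "qd": joint speeds; "joint_torque": joint torques, N m; "tcp_pos": TCP position; "eef_rot": TCP orientation; "contact_force": force on the tool from outside, world axes, zero at the start; "moment": the same for the moment, N m; "gripper_width": finger opening in m; "gripper_force": force on a finger pad.
Only numpy, scipy, OpenCV 4.12 (cv2) and the standard library are available. Lean on these libraries where they do the work, as an engineer would, in place of code of your own. Each camera call takes 0.05 s, during which the arm holds its last target. There are 200 camera calls.

## Task

One of the two parts trays has no label holder yet. Lever up the lid of the spares tin with the screwdriver's blade (not with the gripper) until it stands upright, lay the screwdriver on the bench, take the label holder out of the tin and push it down behind the front lip of that tray, card side out, until its shoulders sit fully home on the ends of the slot. A rubber cushion lifts it again when let go, so finish while still pressing it home with the gripper, so that I can turn in the locking screws; leave the other things on the bench where they are.

Things in the scene. Friction and masses are not known exactly. Their poses are not given: they have to be found in the camera images.
- spares_tin: dark steel card tin, fixed to the bench, 80 mm deep (x) x 100 mm wide (y), 81 mm high with its lid shut (body 42 mm, lid 39 mm). Origin: centre of its underside; its front, with the pry notch, faces -x of its own frame, z up. Floor 4 mm thick, wooden dividers up to z = 30 mm; the label holder stands in the groove whose middle is at x = -10.5 mm (7 mm wide)
- tin_lid (a joint): angle of the tin's lid in rad: 0 shut, 1.57 standing upright, stops at 1.85. The hinge is stiff (about 1 N at the front edge) and keeps the lid where it is left. The lid is a deep cap of 2.5 mm sheet: its top plate's inner face is 35.5 mm above the hinge line when shut
- tin_lid_hinge (a point): middle of the lid's hinge line: tin frame (40, 0, 42) mm; the hinge line runs along the tin's y axis
- lid_notch (a point): middle of the upper edge of the pry notch in the lid's front wall, at the outer face; it moves with the lid. With the lid shut it is at tin frame (-40, 0, 56) mm and the notch is an opening 34 mm wide and 14 mm high between the tin's rim (z = 42 mm) and this edge. The label holder is 23 mm behind the front wall
- screwdriver: flat screwdriver with a yellow handle lying on the bench, 191 mm long, 70 g. Origin: middle of its length on its underside. The blade points along its own -y: shaft 8 mm thick, axis 13 mm above the origin, tip at y = -96 mm; the handle, 26 mm wide and 27 mm high, reaches from y = 6 to 96 mm
- label_holder: aluminium label holder with a blank white card, standing upright in the tin, 60 g. Origin: middle of the underside of its foot; z up, y along its width, card side faces -x. A 4 mm plate: tongue 56 mm wide from z = 0 to 23 mm, then the face plate 80 mm wide (so it has 12 mm shoulders at z = 23 mm), and on top a grip bead 10 mm thick, 74 mm wide, from z = 56 to 70 mm
- tray_empty: grey sheet-steel parts tray without a label holder (boring bars in it), fixed on a 12 mm plywood board beside a like tray that has its holder; either may be on the left. 130 mm deep (x), 90 mm wide (y). Origin: centre of its underside, front lip towards -x, z up. Lip 3 mm thick, outer face x = -65 mm, top z = 34 mm; slot 6.5 mm wide behind it
- slot (a point): middle of the mouth of the empty label slot (x -62 to -55.5 mm), level with the lip's top: tray frame (-58.75, 0, 34) mm. Behind the slot is an inner wall 3 mm thick, rounded top at z = 45.5 mm. Solid end blocks close the slot beyond y = +-31 mm, tops at z = 30 mm: the holder's shoulders rest on them when it is home, its foot then at z = 7 mm (tray frame)
- cushion (a joint): how far the rubber cushion in the bottom of the empty slot is pressed down, in m: 0 free (its top 11 mm above the tray's underside), 0.004 with the holder home, when it pushes back with 6 N (1500 N/m)
- tray_labelled: the other tray, of the same shape, with its label holder fitted (collets in it); fixed; origin as for tray_empty
- marker_white: white paint marker lying on the bench, 132 mm long; not part of the job
- vial_green: green oil vial standing on the bench, 67 mm tall; not part of the job
- tool_holder: black turning tool lying on the bench, 123 mm long; not part of the job

How it is judged (in metres and radians):
On the way, in this order (a step that is already met when the one before it is completed fails the run):
1. the tin's lid is levered upright (past 1.4 rad) (value of joint tin_lid above 1.4 rad), for 0.2 s.
2. the label holder is lifted clear of the tin while the screwdriver lies on the bench (height (world z) of label_holder above 0.045 m and height (world z) of screwdriver below 0.032 m and contact force between the fingers and label_holder above 1 N), for 0.2 s.
At the end, for the whole second after the job is handed in: the holder is upright in the empty tray's slot, card side out, foot within 1.5 mm of its home height, the cushion pressed at least 2.5 mm and pushing back over 2.5 N, the fingers still on the holder; the tin's lid is open (over 1.2 rad), the screwdriver at rest on the bench (z of label_holder in the frame of tray_empty between 0.004 and 0.0085 m and x of label_holder in the frame of slot between -0.003 and 0.003 m and y of label_holder in the frame of slot between -0.006 and 0.006 m and x of tray_empty in the frame of label_holder above 0.04 m and angle between label_holder's own z axis and vertical below 0.1 rad and value of joint cushion above 0.0025 m and contact force between label_holder and cushion above 2.5 N and contact force between the fingers and label_holder above 3 N and linear speed of each of label_holder, screwdriver below 0.02 m/s and value of joint tin_lid above 1.2 rad and height (world z) of screwdriver below 0.032 m); the arm keeps its last pose, push and grip.
It fails at once if the gripper or arm pushes on the tin's lid (it is opened with the screwdriver) (contact force between any of the fingers, the arm and tin_lid above 2 N).
It fails at once if a bystander (marker, vial, turning tool) is shifted by more than 25 mm (distance of any of marker_white, vial_green, tool_holder from where it was at the start of the episode above 0.025 m).
It also fails if it takes over 53 s, if anything falls off the work surface, if the arm or the gripper's body presses on something with over 40 N, if the wrist force passes 120 N, or if a joint passes its speed limit or range.

## Working session

There is one attempt and no reset: what is moved stays moved. The work goes in short steps, Python scripts to look and compute and a shell command to move; the robot and the scene stay as the last step left them, time stands still between calls to the robot, and variables do not carry over. Pictures are saved under pics/ and viewed, at most 10 in all, crops included, and the job is handed in when it is done.

```bash
ls; mkdir -p pics; python3 - <<'E'
from plant import r,optics,job
import cv2,numpy as np
s=r.get_state();print(s, r.pinch_z)
for n in("top","side"):
    c=optics.capture(n);cv2.imwrite(f"pics/{n}0.png",c["img"]);print(n,{k:v for k,v in c.items() if k!="img"})
E
```

```text
pics
{'time_s': 0.0, 'joints': array([-6.04422745e+01,  2.05913717e+01,  6.34964227e-01, -1.97200515e-02,
       -7.01341120e+01, -1.65060081e+01]), 'qd': array([ 0.00919761,  0.04601818,  0.02368319,  0.00768442,  0.00688217,
       -0.00387325]), 'joint_torque': array([ 6.10137395e-04, -5.82725322e+01,  2.93051791e+01,  6.99672371e+00,
        7.16711045e-03, -1.24096709e-04]), 'tcp_pos': array([ 0.15229722, -0.65711457,  0.22563369]), 'eef_rot': array([ 1.79907944e+02, -7.94625235e-03, -1.66954992e+02]), 'contact_force': array([ 0.42115605, -0.04275884, -0.14122329]), 'moment': array([-0.02034612,  0.00226141,  0.01662772]), 'gripper_force': 0.0, 'gripper_width': 0.08771003419862318} 0.0188
top {'fovy': 42.589500163711165, 'cx': 258.24579480185764, 'cy': 190.5412255572661, 'eye': array([0.28638534, 0.14067673, 1.67489132]), 'rotation': array([  7.19589015,  -0.46412494, -90.95774994])}
side {'fovy': 56.028727199071085, 'cx': 263.10349784507923, 'cy': 191.78312174861463, 'eye': array([0.24762588, 1.02511564, 0.68864437]), 'rotation': array([  55.21559173,    0.40093699, -164.97830038])}
```

```bash
python3 - <<'E'
import cv2
for n in("top","side"):
    i=cv2.imread(f"pics/{n}0.png");cv2.imwrite(f"pics/{n}0b.png",cv2.resize(i,(800,600),interpolation=cv2.INTER_CUBIC))
E
```

```text
(no output)
```

View pics/top0b.png

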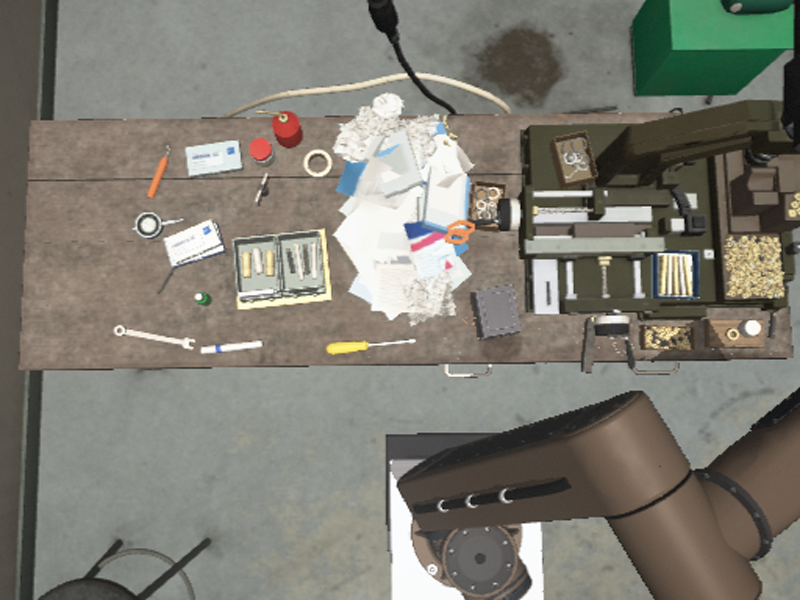

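View pics/side0b.png

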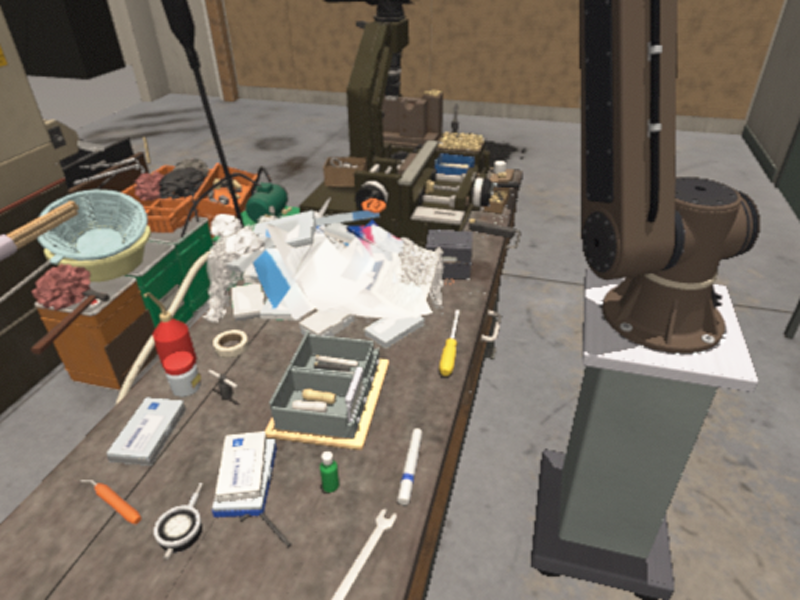

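The top view shows, in 800x600 pixels, the tin at (497,312), the screwdriver at (370,346) with its blade to the right, and the trays at (283,270). In the side view the tin is at (450,253), the trays at (327,385) and the screwdriver at (450,345). Next I'll zoom in.

```bash
cat > h.py <<'E'
import numpy as np,cv2
from scipy.spatial.transform import Rotation as R
from plant import r,optics,job
def cam(n):
    c=optics.capture(n);c["R"]=R.from_euler("xyz",c["rotation"],degrees=True).as_matrix()
    c["f"]=192/np.tan(np.radians(c["fovy"]/2));return c
def ray(c,u,v):
    return c["R"]@np.array([(u-c["cx"])/c["f"],-(v-c["cy"])/c["f"],-1])
def onz(c,u,v,z):
    d=ray(c,u,v);return c["eye"]+d*(z-c["eye"][2])/d[2]
def proj(c,p):
    q=c["R"].T@(np.asarray(p)-c["eye"]);return np.array([c["cx"]-c["f"]*q[0]/q[2],c["cy"]+c["f"]*q[1]/q[2]])
E
python3 - <<'E'
from h import *
t=cam("top");s=cam("side")
for c in(t,s): print(proj(c,[0,0,0]))
a=cv2.resize(t["img"][135:240,140:340],(800,420),interpolation=cv2.INTER_CUBIC)
cv2.imwrite("pics/c1.png",a)
b=cv2.resize(s["img"][130:290,160:330],(637,600),interpolation=cv2.INTER_CUBIC)
cv2.imwrite("pics/c2.png",b)
for c in (t,s):
    hsv=cv2.cvtColor(c["img"],cv2.COLOR_BGR2HSV)
    m=cv2.inRange(hsv,(22,150,120),(35,255,255))
    n,l,st,ce=cv2.connectedComponentsWithStats(m)
    for i in range(1,n):
        if st[i,4]>40: print(st[i],ce[i],onz(c,*ce[i],0.013))
E
```

```text
[298.16524275 339.38499516]
[422.86222948 202.5824426 ]
[281 217  11  23 175] [286.46285714 228.46285714] [0.39190737 0.24785454 0.013     ]
```

View pics/c1.png

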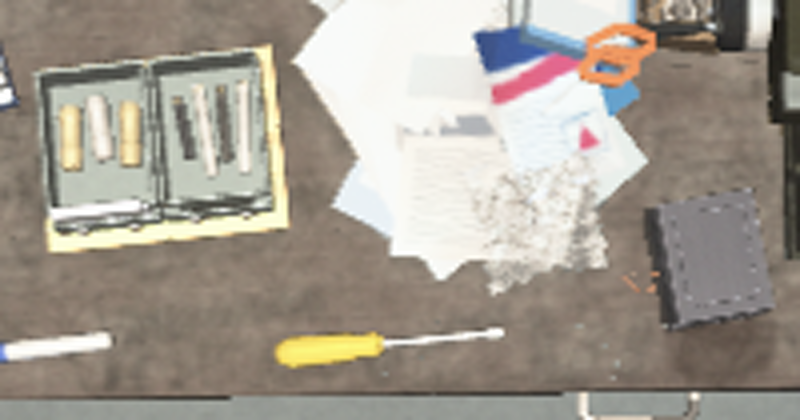

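View pics/c2.png

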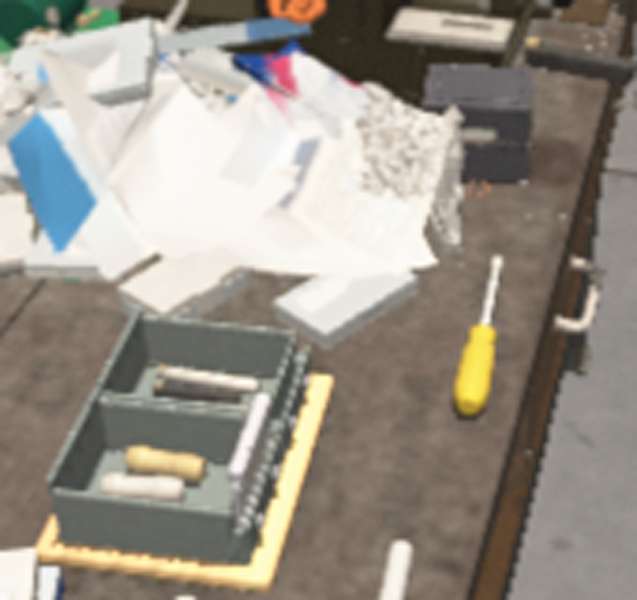

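The left tray (collets) has a white holder, so the right tray (boring bars, crop about (220,140)) is the empty one. The tin's notch faces +y: a bright spot at (480,133) in the side crop. In the top crop, its top plate corners are about (660,206), (752,189), (773,310) and (668,327).

```bash
python3 - <<'E'
from h import *
t=cam("top");s=cam("side")
T=lambda x,y,z:onz(t,140+x/4-.375,135+y/4-.375,z)
S=lambda x,y,z:onz(s,160+x/3.75-.37,130+y/3.75-.37,z)
np.set_printoptions(precision=4,suppress=True)
P=[T(660,206,.081),T(752,189,.081),T(773,310,.081),T(668,327,.081)]
P=np.array(P);print("tin top",P,P.mean(0),[np.linalg.norm(P[i]-P[i-1]) for i in range(4)])
print("tin side top",S(425,102,.081),S(530,110,.081),S(533,70,.081),S(437,64,.081)," base",S(527,182,0),S(465,178,0))
print("notch",S(480,130,.05))
print("driver tip",T(503,333,.013),"neck",T(383,345,.013),"end",T(276,352,.013)); print("side tip",S(497,258,.013),"end",S(468,408,.013))
print("board",T(288,228,.012),T(272,45,.012),T(48,250,.012)," side",S(333,376,.012),S(268,585,.012),S(42,550,.012))
def tri(a,b):
    d1=ray(t,*a);d2=ray(s,*b);A=np.stack([d1,-d2],1);k=np.linalg.lstsq(A,s["eye"]-t["eye"],rcond=None)[0]
    p,q=t["eye"]+k[0]*d1,s["eye"]+k[1]*d2;return (p+q)/2,np.linalg.norm(p-q)
print("plate",tri((545/1.5625,285/1.5625),(438/1.5625,215/1.5625)))
def up(img,x0,y0,w,h,k):return cv2.resize(img[y0:y0+h,x0:x0+w],None,fx=k,fy=k,interpolation=cv2.INTER_CUBIC)
a=up(t["img"],145,140,75,62,8);b=up(s["img"],168,205,80,85,7)[:496]
c=up(t["img"],290,170,55,60,4);
o=np.zeros((496,800,3),np.uint8);o[:,:]=0
o[:496,:600]=a;cv2.imwrite("pics/d1.png",a);cv2.imwrite("pics/d2.png",b)
E
```

```text
tin top [[ 0.4996 -0.0274  0.081 ]
 [ 0.5124 -0.1031  0.081 ]
 [ 0.4129 -0.1168  0.081 ]
 [ 0.4005 -0.031   0.081 ]] [ 0.4564 -0.0696  0.081 ] [np.float64(0.09911881756934622), np.float64(0.0768040374207492), np.float64(0.10039755981000903), np.float64(0.08660834513638309)]
tin side top [ 0.5002 -0.03    0.081 ] [ 0.4047 -0.0392  0.081 ] [ 0.4154 -0.1156  0.081 ] [ 0.5067 -0.105   0.081 ]  base [ 0.4043 -0.0453  0.    ] [ 0.4624 -0.0376  0.    ]
notch [ 0.451 -0.045  0.05 ]
driver tip [0.4025 0.1012 0.013 ] neck [0.3941 0.2026 0.013 ] end [0.3896 0.2927 0.013 ]
side tip [0.4048 0.0997 0.013 ] end [0.3886 0.2905 0.013 ]
board [0.4949 0.2822 0.012 ] [0.6536 0.2952 0.012 ] [0.4793 0.4856 0.012 ]  side [0.4958 0.2801 0.012 ] [0.4768 0.4848 0.012 ] [0.6303 0.4947 0.012 ]
plate (array([ 0.5078, -0.1718,  0.0852]), np.float64(0.00241542940418024))
```

View pics/d1.png

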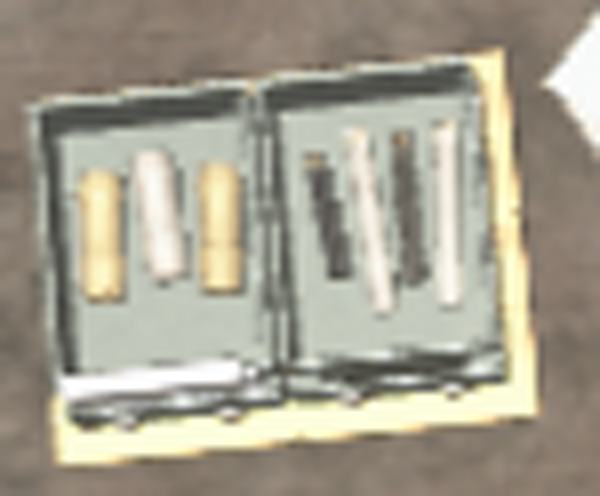

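Both views agree within about 3 mm. The driver's length comes out at 191.7 mm and the tin's sides at about 99 x 80 mm. I'll write a helper that turns world targets into row values, then approach the screwdriver.

```bash
cat >> h.py <<'E'
def rows(targets,base=None):
    """targets: (x,y,z,yaw[,tiltRot]) world; prints shift (30 mm units) and turn from the present pose"""
    st=r.get_state();p=st["tcp_pos"];B=R.from_euler("xyz",st["eef_rot"],degrees=True)
    print("at",p.round(4),st["eef_rot"].round(2),"t",round(st["time_s"],2))
    for x,y,z,yaw,*e in targets:
        G=R.from_euler("xyz",[180,0,yaw],degrees=True)
        if e: G=R.from_rotvec(e[0],degrees=True)*G
        print((B.inv().apply(np.array([x,y,z])-p)/.03).round(2).tolist(),(B.inv()*G).as_rotvec(degrees=True).round(1).tolist())
E
python3 - <<'E'
from h import *
rows([(.27,-.45,.32,-140),(.42,-.15,.32,-110),(.395,.224,.20,-85.6),(.394,.224,.10,-85.6)])
E
```

```text
at [ 0.1524 -0.6574  0.2262] [ 179.97   -0.   -166.95] t 0.3
[-5.38, 5.85, -3.12] [0.0, 0.0, -26.9]
[-12.51, 14.46, -3.12] [0.0, 0.0, -56.9]
[-14.51, 26.8, 0.89] [0.0, 0.0, -81.3]
[-14.48, 26.8, 4.22] [0.0, 0.0, -81.3]
```

```bash
python3 -m crank '[{"xyz":[-5.38,5.85,-3.12],"delta_rot":[0,0,-27],"claw":0.2},{"xyz":[-5.38,5.85,-3.12],"delta_rot":[0,0,-27],"claw":0.2},{"xyz":[-5.38,5.85,-3.12],"delta_rot":[0,0,-27],"claw":0.2},{"xyz":[-5.38,5.85,-3.12],"delta_rot":[0,0,-27],"claw":0.2},{"xyz":[-12.5,14.46,-3.12],"delta_rot":[0,0,-57],"claw":0.2},{"xyz":[-12.5,14.46,-3.12],"delta_rot":[0,0,-57],"claw":0.2},{"xyz":[-12.5,14.46,-3.12],"delta_rot":[0,0,-57],"claw":0.2},{"xyz":[-12.5,14.46,-3.12],"delta_rot":[0,0,-57],"claw":0.2},{"xyz":[-12.5,14.46,-3.12],"delta_rot":[0,0,-57],"claw":0.2},{"xyz":[-12.5,14.46,-3.12],"delta_rot":[0,0,-57],"claw":0.2},{"xyz":[-14.5,26.8,0.9],"delta_rot":[0,0,-81.3],"claw":0.2},{"xyz":[-14.5,26.8,0.9],"delta_rot":[0,0,-81.3],"claw":0.2},{"xyz":[-14.5,26.8,0.9],"delta_rot":[0,0,-81.3],"claw":0.2},{"xyz":[-14.5,26.8,0.9],"delta_rot":[0,0,-81.3],"claw":0.2},{"xyz":[-14.5,26.8,0.9],"delta_rot":[0,0,-81.3],"claw":0.2},{"xyz":[-14.5,26.8,0.9],"delta_rot":[0,0,-81.3],"claw":0.2},{"xyz":[-14.5,26.8,0.9],"delta_rot":[0,0,-81.3],"claw":0.2},{"xyz":[-14.5,26.8,4.2],"delta_rot":[0,0,-81.3],"claw":0.2},{"xyz":[-14.5,26.8,4.2],"delta_rot":[0,0,-81.3],"claw":0.2}]' 60; python3 - <<'E'
from h import *
rows([(.394,.224,.005,-85.6)])
print(r.get_state()["joints"].round(1),r.get_state()["gripper_width"])
E
```

```text
time_s: 2.68
tcp_pos: [0.3938, 0.2232, 0.0987]
eef_rot: [179.9, -0.0, -85.6]
contact_force: [0.1, -0.4, 1.6]
gripper_width: 0.0697
gripper_force: 0.0
at [0.3938 0.2232 0.0987] [ 1.7993e+02 -5.0000e-02 -8.5640e+01] t 2.67
[-0.03, -0.01, 3.12] [0.1, -0.0, -0.0]
[ 54.6   7.1 -36.4  -0.  -46.6 -50.2] 0.06967830710243766
```

```bash
python3 -m crank '[{"xyz":[0,0,2.4],"delta_rot":[0,0,0],"claw":0.2},{"xyz":[0,0,2.4],"delta_rot":[0,0,0],"claw":0.2},{"xyz":[0,0,3.1],"delta_rot":[0,0,0],"claw":0.2},{"xyz":[0,0,3.1],"delta_rot":[0,0,0],"claw":0.2},{"xyz":[0,0,3.1],"delta_rot":[0,0,0],"claw":1},{"xyz":[0,0,3.1],"delta_rot":[0,0,0],"claw":1},{"xyz":[0,0,3.1],"delta_rot":[0,0,0],"claw":1},{"xyz":[0,0,3.1],"delta_rot":[0,0,0],"claw":1},{"xyz":[0,0,3.1],"delta_rot":[0,0,0],"claw":1}]' 60; python3 -m crank '[{"xyz":[0,0,-0.5],"delta_rot":[0,0,0],"claw":1},{"xyz":[0,0,-2],"delta_rot":[0,0,0],"claw":1},{"xyz":[0,0,-2.5],"delta_rot":[0,0,0],"claw":1},{"xyz":[0,0,-2.5],"delta_rot":[0,0,0],"claw":1}]'; python3 - <<'E'
from h import *
t=cam("top");s=cam("side")
def up(img,x0,y0,w,h,k):return cv2.resize(img[y0:y0+h,x0:x0+w],None,fx=k,fy=k,interpolation=cv2.INTER_CUBIC)
b=up(s["img"],250,130,100,120,5);a=up(t["img"],220,180,100,60,4)
o=np.zeros((600,800,3),np.uint8);o[:,:500]=b;o[:240,500:800]=up(t["img"],245,180,75,60,4)
cv2.imwrite("pics/e.png",o)
E
```

```text
time_s: 3.8
tcp_pos: [0.3945, 0.2239, 0.0076]
eef_rot: [180.0, -0.0, -85.6]
contact_force: [-0.5, -0.6, 1.2]
gripper_width: 0.0257
gripper_force: 2.3
time_s: 4.3
tcp_pos: [0.395, 0.2245, 0.0835]
eef_rot: [-179.9, 0.1, -85.6]
contact_force: [-0.3, 0.5, -0.4]
gripper_width: 0.0251
gripper_force: 59.9
```

View pics/e.png

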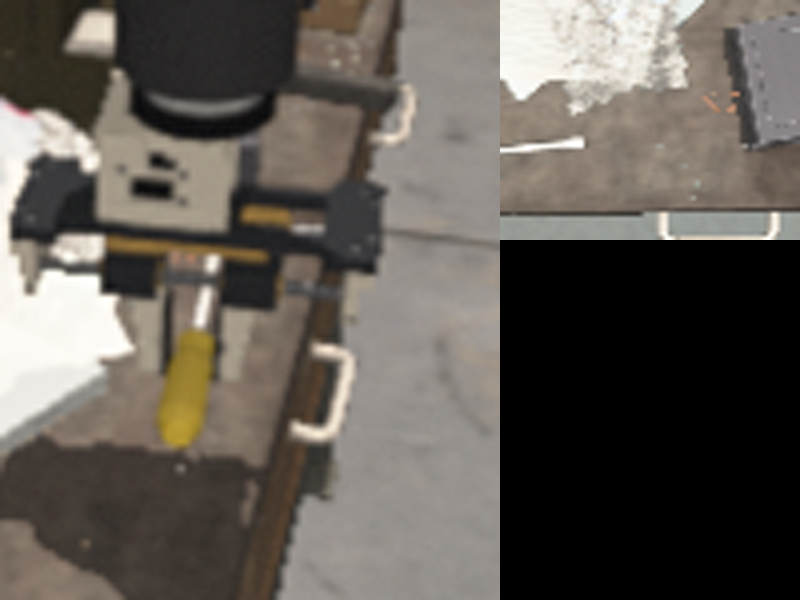

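The driver is gripped: opening 25 mm, and the tip is at about (585,143) in the composite. Next I'll check the tip and the height of the shavings near the path.

```bash
python3 - <<'E'
from h import *
np.set_printoptions(precision=3,suppress=True)
t=cam("top");s=cam("side")
T=lambda x,y,z:onz(t,140+x/4-.375,135+y/4-.375,z)
S=lambda x,y,z:onz(s,160+x/3.75-.37,130+y/3.75-.37,z)
print("tip",onz(t,265.9,215.4,.089))
for z in(0,.03,.06,.09):
    print(z,"T",T(495,290,z)[:2],T(606,262,z)[:2],T(590,170,z)[:2],"S",S(450,245,z)[:2],S(462,115,z)[:2],S(385,85,z)[:2])
C=np.array([.456,-.071]);a=np.radians(6.7);u=np.array([np.sin(a),-np.cos(a)])
for tx in(-.085,-.027):
    print(C+u*tx,C+u*(tx-.124))
E
```

```text
tip [0.405 0.101 0.089]
0 T [0.44  0.107] [0.463 0.012] [0.543 0.023] S [0.452 0.073] [ 0.491 -0.154] [ 0.584 -0.196]
0.03 T [0.438 0.108] [0.46  0.014] [0.538 0.026] S [0.443 0.114] [ 0.48  -0.102] [ 0.569 -0.143]
0.06 T [0.435 0.108] [0.456 0.016] [0.533 0.028] S [0.434 0.156] [ 0.47  -0.051] [ 0.554 -0.089]
0.09 T [0.432 0.109] [0.453 0.019] [0.529 0.03 ] S [0.425 0.197] [0.459 0.   ] [ 0.54  -0.036]
[0.446 0.013] [0.432 0.137]
[ 0.453 -0.044] [0.438 0.079]
```

The tip is where predicted. The pile is up to about 90 mm high right beside the direct path, so I'll enter the notch obliquely with the blade turned 20° from -y, inside its 34 mm width.

```bash
python3 - <<'E'
from h import *
rows([(.399,.109,.0835,-70),(.399,.109,.0436,-70)])
E
```

```text
at [0.394  0.2233 0.0815] [ 1.7991e+02 -9.0000e-02 -8.5660e+01] t 4.5
[3.81, 0.12, -0.06] [0.1, -0.1, -15.7]
[3.81, 0.12, 1.27] [0.1, -0.1, -15.7]
```

```bash
python3 -m crank '[{"xyz":[1.9,0.1,0],"delta_rot":[0,0,-8],"claw":1},{"xyz":[3.8,0.12,0],"delta_rot":[0,0,-15.7],"claw":1},{"xyz":[3.8,0.12,0],"delta_rot":[0,0,-15.7],"claw":1},{"xyz":[3.8,0.12,1.25],"delta_rot":[0,0,-15.7],"claw":1},{"xyz":[3.8,0.12,1.25],"delta_rot":[0,0,-15.7],"claw":1},{"xyz":[3.8,0.12,1.25],"delta_rot":[0,0,-15.7],"claw":1}]'; python3 - <<'E'
from h import *
t=cam("top");s=cam("side")
def up(img,x0,y0,w,h,k):return cv2.resize(img[y0:y0+h,x0:x0+w],None,fx=k,fy=k,interpolation=cv2.INTER_CUBIC)
o=np.zeros((600,800,3),np.uint8);o[:560,:420]=up(s["img"],255,135,60,80,7);o[:350,420:770]=up(t["img"],280,170,50,50,7)
cv2.imwrite("pics/f.png",o)
E
```

```text
time_s: 5.25
tcp_pos: [0.3998, 0.1103, 0.0453]
eef_rot: [179.9, -0.0, -69.9]
contact_force: [-0.2, 0.3, -0.1]
gripper_width: 0.0252
gripper_force: 59.9
```

View pics/f.png

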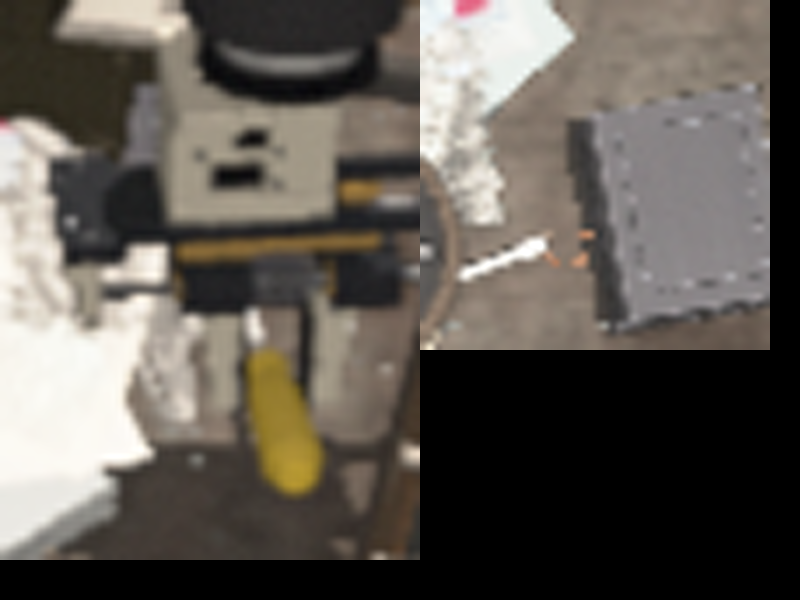

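In the composite, the blade tip is at (545,243) and the tin's top corners are at (597,113), (755,87) and (632,327). The tip points at the notch.

```bash
python3 - <<'E'
from h import *
np.set_printoptions(precision=4,suppress=True)
t=cam("top")
q=lambda x,y,z:onz(t,280+(x-420)/7-.43,170+y/7-.43,z)[:2]
P=[q(597,113,.081),q(755,87,.081),q(632,327,.081)];print(P)
tip=q(545,243,.0505);print("tip",tip)
C=np.array([.456,-.071])
for a in(6.7,8):
    a=np.radians(a);u=np.array([np.sin(a),-np.cos(a)]);v=np.array([np.cos(a),np.sin(a)])
    print("tip in tin",(tip-C)@u,(tip-C)@v, [((p-C)@u,(p-C)@v) for p in P])
st=r.get_state();print(st["tcp_pos"],"tip exp",st["tcp_pos"][:2]+.124*np.array([np.sin(np.radians(20)),-np.cos(np.radians(20))]))
d=.038; a=np.radians(7);u=np.array([np.sin(a),-np.cos(a)])
x,y,z=st["tcp_pos"]
rows([(x+u[0]*k,y+u[1]*k,.0445,-70) for k in(.03,.038)])
E
```

```text
[array([ 0.5009, -0.0282]), array([ 0.512 , -0.1024]), array([ 0.4006, -0.0415])]
tip [ 0.4433 -0.005 ]
tip in tin -0.06703888938533105 -0.004922336417424047 [(np.float64(-0.03729343681813889), np.float64(0.04958911240312576)), (np.float64(0.037760751769109153), np.float64(0.051957130152286056)), (np.float64(-0.03571692050684879), np.float64(-0.051558061004584245))]
tip in tin -0.06713330888844615 -0.003400135808085863 [(np.float64(-0.03615879310050949), np.float64(0.05042243726906608)), (np.float64(0.038929801246885214), np.float64(0.051087066100020735)), (np.float64(-0.03687744223286521), np.float64(-0.050734468750610516))]
[0.4002 0.1107 0.0459] tip exp [ 0.4426 -0.0058]
at [0.4002 0.1107 0.0459] [-179.93    0.02  -69.91] t 5.4
[0.97, 0.23, 0.05] [-0.1, 0.0, 0.1]
[1.23, 0.29, 0.05] [-0.1, 0.0, 0.1]
```

```bash
python3 -m crank '[{"xyz":[0.4,0.1,0.02],"delta_rot":[0,0,0],"claw":1},{"xyz":[0.7,0.17,0.03],"delta_rot":[0,0,0],"claw":1},{"xyz":[1.0,0.24,0.03],"delta_rot":[0,0,0],"claw":1},{"xyz":[1.28,0.31,0.03],"delta_rot":[0,0,0],"claw":1},{"xyz":[1.28,0.31,0.03],"delta_rot":[0,0,0],"claw":1}]'; python3 - <<'E'
from h import *
t=cam("top")
x,y,z=r.get_state()["tcp_pos"]
a=np.radians(7.3);u=np.array([np.sin(a),-np.cos(a)])
# lid follow: from now (axis ~.050, notch inner edge z .056)
tip0=-.027;out=[];ax=.0505
for th in(5,10,15,20,26,33,40,47,54):
    A=np.radians(10.2+th);tx=.040-.0788*np.cos(A)+.0105;zt=.042+.0788*np.sin(A)-.004
    k=tx-tip0;out.append((x+u[0]*k,y+u[1]*k,z+zt-ax,-70));print(th,tx.round(4),zt.round(4))
rows(out)
E
```

```text
time_s: 6.02
tcp_pos: [0.4041, 0.07, 0.0441]
eef_rot: [180.0, -0.0, -70.0]
contact_force: [-0.8, -0.3, -0.6]
gripper_width: 0.0249
gripper_force: 59.9
5 -0.0255 0.0587
10 -0.0235 0.0652
15 -0.0208 0.0716
20 -0.0176 0.0776
26 -0.0131 0.0845
33 -0.0069 0.0919
40 0.0001 0.0985
47 0.0078 0.1042
54 0.0162 0.1089
at [0.4042 0.0703 0.0442] [-180.   -0.  -70.] t 6.08
[0.05, 0.01, -0.27] [-0.0, -0.0, -0.0]
[0.12, 0.03, -0.49] [-0.0, -0.0, -0.0]
[0.2, 0.05, -0.7] [-0.0, -0.0, -0.0]
[0.31, 0.07, -0.9] [-0.0, -0.0, -0.0]
[0.45, 0.1, -1.13] [-0.0, -0.0, -0.0]
[0.65, 0.15, -1.38] [-0.0, -0.0, -0.0]
[0.88, 0.2, -1.6] [-0.0, -0.0, -0.0]
[1.13, 0.26, -1.79] [-0.0, -0.0, -0.0]
[1.4, 0.32, -1.95] [-0.0, -0.0, -0.0]
```

```bash
python3 -m crank '[{"xyz":[0.05,0.01,-0.27],"delta_rot":[0,0,0],"claw":1},{"xyz":[0.12,0.03,-0.49],"delta_rot":[0,0,0],"claw":1},{"xyz":[0.2,0.05,-0.7],"delta_rot":[0,0,0],"claw":1},{"xyz":[0.31,0.07,-0.9],"delta_rot":[0,0,0],"claw":1},{"xyz":[0.45,0.1,-1.13],"delta_rot":[0,0,0],"claw":1},{"xyz":[0.45,0.1,-1.13],"delta_rot":[0,0,0],"claw":1}]'; python3 - <<'E'
from h import *
t=cam("top");s=cam("side")
def up(img,x0,y0,w,h,k):return cv2.resize(img[y0:y0+h,x0:x0+w],None,fx=k,fy=k,interpolation=cv2.INTER_CUBIC)
o=np.zeros((560,800,3),np.uint8);o[:560,:420]=up(s["img"],255,125,60,80,7);o[:350,420:770]=up(t["img"],280,170,50,50,7)
cv2.imwrite("pics/g.png",o)
E
```

```text
time_s: 6.82
tcp_pos: [0.4063, 0.0569, 0.0787]
eef_rot: [-179.9, 0.0, -70.0]
contact_force: [0.1, -0.8, -1.4]
gripper_width: 0.0251
gripper_force: 59.9
```

View pics/g.png

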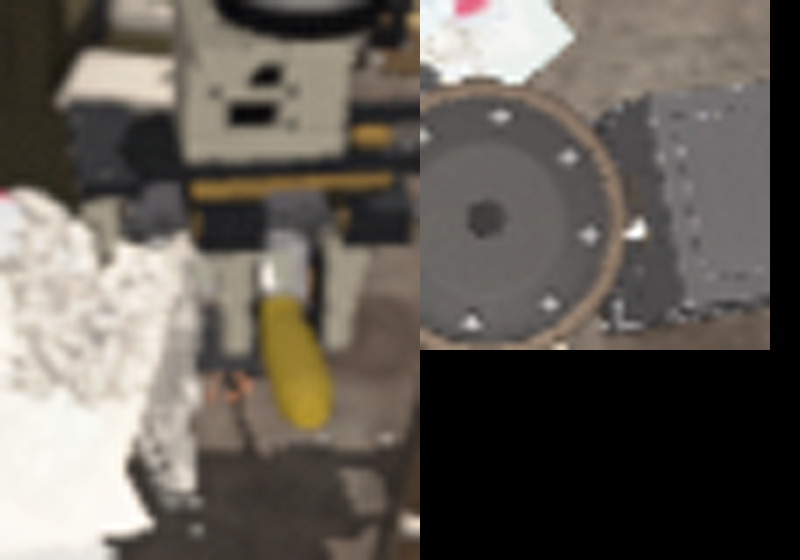

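The lid is lifting: its front wall is tilting in the top view and the blade enters it at (635,228). I'll keep following the arc and then push on the inside of the top plate.

```bash
python3 -m crank '[{"xyz":[0.2,0.05,-0.25],"delta_rot":[0,0,0],"claw":1},{"xyz":[0.43,0.1,-0.47],"delta_rot":[0,0,0],"claw":1},{"xyz":[0.68,0.16,-0.66],"delta_rot":[0,0,0],"claw":1},{"xyz":[0.95,0.22,-0.82],"delta_rot":[0,0,0],"claw":1},{"xyz":[0.95,0.22,-0.82],"delta_rot":[0,0,0],"claw":1},{"xyz":[1.4,0.32,-0.58],"delta_rot":[0,0,0],"claw":1},{"xyz":[1.65,0.38,-0.48],"delta_rot":[0,0,0],"claw":1},{"xyz":[1.88,0.43,-0.42],"delta_rot":[0,0,0],"claw":1},{"xyz":[2.12,0.48,-0.38],"delta_rot":[0,0,0],"claw":1},{"xyz":[2.37,0.54,-0.38],"delta_rot":[0,0,0],"claw":1},{"xyz":[2.6,0.6,-0.38],"delta_rot":[0,0,0],"claw":1},{"xyz":[2.85,0.65,-0.38],"delta_rot":[0,0,0],"claw":1},{"xyz":[2.85,0.65,-0.38],"delta_rot":[0,0,0],"claw":1}]'; python3 - <<'E'
from h import *
t=cam("top");s=cam("side")
def up(img,x0,y0,w,h,k):return cv2.resize(img[y0:y0+h,x0:x0+w],None,fx=k,fy=k,interpolation=cv2.INTER_CUBIC)
o=np.zeros((560,800,3),np.uint8);o[:560,:420]=up(s["img"],265,110,60,80,7);o[:350,420:800]=up(t["img"],280,170,50,50,7.6)[:350,:380]
cv2.imwrite("pics/g2.png",o)
E
```

```text
time_s: 8.55
tcp_pos: [0.4171, -0.0306, 0.0897]
eef_rot: [-180.0, -0.0, -70.0]
contact_force: [0.2, -0.3, -0.3]
gripper_width: 0.0254
gripper_force: 59.9
```

View pics/g2.png

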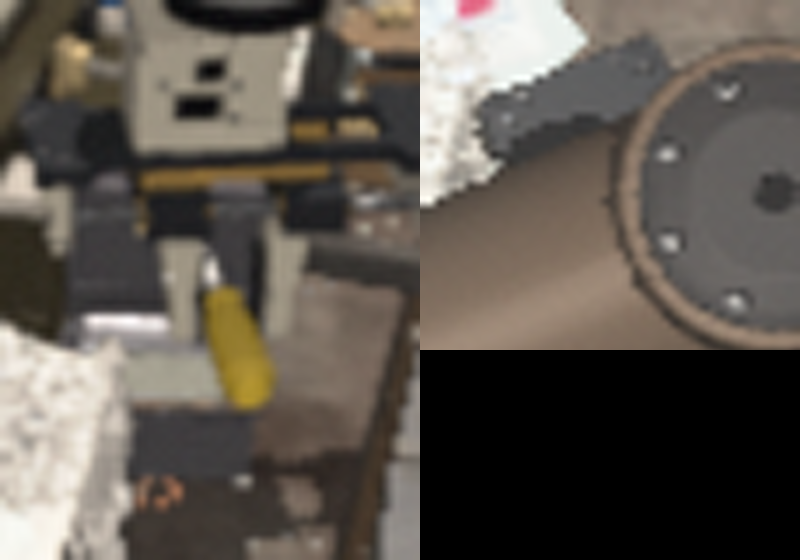

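The lid is past about 75°, and the holder's bead and the light plate below it show at (125,325) in the left crop. I'll push the lid a little further.

```bash
python3 -m crank '[{"xyz":[0.2,0.05,0],"delta_rot":[0,0,0],"claw":1},{"xyz":[0.4,0.09,0],"delta_rot":[0,0,0],"claw":1},{"xyz":[0.4,0.09,0],"delta_rot":[0,0,0],"claw":1},{"xyz":[0.4,0.09,0],"delta_rot":[0,0,0],"claw":1}]'; python3 - <<'E'
from h import *
a=np.radians(7.3);u=np.array([np.sin(a),-np.cos(a)])
x,y,z=r.get_state()["tcp_pos"]
p=np.array([x,y])-u*.13
rows([(*p,z,-70),(.3945,.2239,.09,-85.6)])
E
```

```text
time_s: 9.15
tcp_pos: [0.4185, -0.0424, 0.0895]
eef_rot: [180.0, -0.0, -70.0]
contact_force: [0.0, -0.2, -0.1]
gripper_width: 0.025
gripper_force: 59.9
at [ 0.4185 -0.0424  0.0895] [ 1.800e+02 -1.000e-02 -6.997e+01] t 9.15
[-4.23, -0.96, -0.0] [0.0, -0.0, 0.0]
[-8.61, -2.29, -0.02] [0.0, -0.0, 15.6]
```

```bash
python3 -m crank '[{"xyz":[-2,-0.45,0],"delta_rot":[0,0,0],"claw":1},{"xyz":[-4.2,-0.96,0],"delta_rot":[0,0,0],"claw":1},{"xyz":[-4.2,-0.96,0],"delta_rot":[0,0,0],"claw":1},{"xyz":[-8.6,-2.3,0],"delta_rot":[0,0,15.6],"claw":1},{"xyz":[-8.6,-2.3,0],"delta_rot":[0,0,15.6],"claw":1},{"xyz":[-8.6,-2.3,0],"delta_rot":[0,0,15.6],"claw":1},{"xyz":[-8.6,-2.3,1.5],"delta_rot":[0,0,15.6],"claw":1},{"xyz":[-8.6,-2.3,2.3],"delta_rot":[0,0,15.6],"claw":1},{"xyz":[-8.6,-2.3,2.3],"delta_rot":[0,0,15.6],"claw":1}]'; python3 - <<'E'
from h import *
rows([(.3945,.2239,.0076,-85.6)])
E
```

```text
time_s: 10.28
tcp_pos: [0.3939, 0.2218, 0.019]
eef_rot: [179.8, -0.2, -85.6]
contact_force: [-0.2, -0.5, 0.5]
gripper_width: 0.0248
gripper_force: 59.9
at [0.3939 0.2218 0.019 ] [179.82  -0.21 -85.56] t 10.28
[-0.07, -0.03, 0.38] [0.2, -0.2, 0.0]
```

```bash
python3 -m crank '[{"xyz":[0,0,0.2],"delta_rot":[0,0,0],"claw":1},{"xyz":[0,0,0.38],"delta_rot":[0,0,0],"claw":1},{"xyz":[0,0,0.38],"delta_rot":[0,0,0],"claw":1}]'; python3 -m crank '[{"xyz":[0,0,0],"delta_rot":[0,0,0],"claw":0.3},{"xyz":[0,0,0],"delta_rot":[0,0,0],"claw":0.3},{"xyz":[0,0,0],"delta_rot":[0,0,0],"claw":0.3},{"xyz":[0,0,-2],"delta_rot":[0,0,0],"claw":0.3},{"xyz":[0,0,-5],"delta_rot":[0,0,0],"claw":0.3},{"xyz":[0,0,-5],"delta_rot":[0,0,0],"claw":0.3},{"xyz":[0,0,-5],"delta_rot":[0,0,0],"claw":0.3}]'; python3 - <<'E'
from h import *
t=cam("top");s=cam("side")
import pickle;pickle.dump((t,s),open("ts.pkl","wb"))
def up(img,x0,y0,w,h,k):return cv2.resize(img[y0:y0+h,x0:x0+w],None,fx=k,fy=k,interpolation=cv2.INTER_CUBIC)
o=np.zeros((560,800,3),np.uint8);o[:448,:400]=up(s["img"],265,120,50,56,8);o[:440,400:800]=up(t["img"],300,170,50,55,8)
cv2.imwrite("pics/k.png",o)
hsv=cv2.cvtColor(t["img"],cv2.COLOR_BGR2HSV)
m=cv2.inRange(hsv,(22,150,120),(35,255,255));n,l,st,ce=cv2.connectedComponentsWithStats(m)
for i in range(1,n):
    if st[i,4]>30: print(st[i],ce[i],onz(t,*ce[i],.02))
E
```

```text
time_s: 10.65
tcp_pos: [0.395, 0.2238, 0.0093]
eef_rot: [-180.0, 0.0, -85.6]
contact_force: [0.7, -0.1, -0.1]
gripper_width: 0.0251
gripper_force: 59.9
time_s: 11.52
tcp_pos: [0.3958, 0.225, 0.1616]
eef_rot: [-179.8, 0.2, -85.5]
contact_force: [0.6, -0.1, -0.8]
gripper_width: 0.0615
gripper_force: 0.0
```

View pics/k.png

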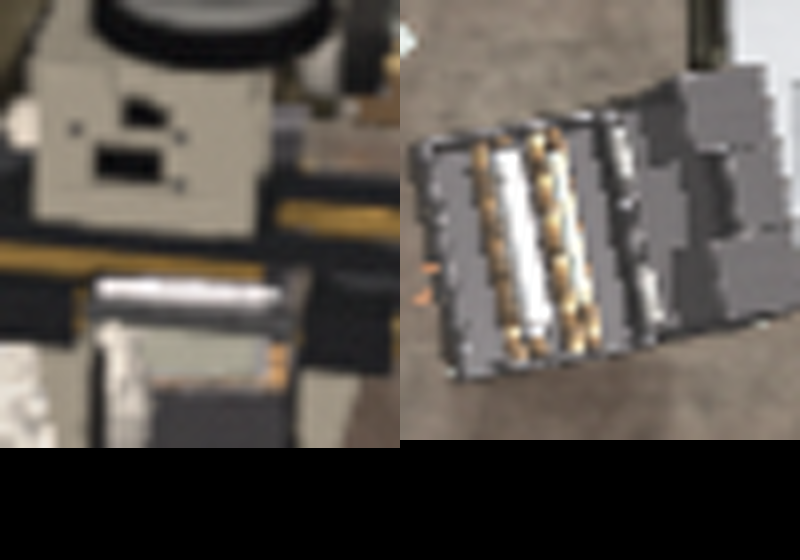

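The top crop shows the tin open, with the holder's white bead running from (507,150) to (540,335). The lid stands upright on the right, its front wall spanning (690–765, 65–80). In the side crop the bead is at (100–285, 290), with the face plate below it. That was my last picture, so I'll measure numerically from here.

```bash
python3 - <<'E'
from h import *
import pickle;np.set_printoptions(precision=4,suppress=True)
t,s=pickle.load(open("ts.pkl","rb"))
q=lambda x,y,z:onz(t,300+(x-400)/8-.44,170+y/8-.44,z)[:2]
a=np.radians(7.3);u=np.array([np.sin(a),-np.cos(a)]);v=np.array([np.cos(a),np.sin(a)]);C=np.array([.456,-.071])
tin=lambda p:np.array([(p-C)@u,(p-C)@v])
# bead mask
g=cv2.cvtColor(t["img"],cv2.COLOR_BGR2HSV);m=cv2.inRange(g,(0,0,200),(180,60,255));m[:186]=0;m[215:]=0;m[:,:310]=0;m[:,319:]=0
c=cv2.findNonZero(m);rc=cv2.minAreaRect(c);print(rc,len(c));ctr=onz(t,*rc[0],.074)[:2];print("bead",ctr,tin(ctr))
pts=c[:,0].astype(float);w=np.array([onz(t,*p,.074)[:2] for p in pts]);e=w-w.mean(0);d=np.linalg.svd(e)[2][0];print("mean",w.mean(0),"dir",np.degrees(np.arctan2(d[1],d[0]))%180, "len",np.ptp(e@d)+.003, np.ptp(e@d[::-1]))
# lid points at heights
for nm,p in dict(rimTop=(687,85),endTop=(768,62),rimBot=(715,332),endR=(800,310)).items():
    print(nm,tin(q(*p,.12)),tin(q(*p,.11)))
print("tin rim corners z=.042",tin(q(415,150,.042)),tin(q(460,378,.042)))
# face colours, side camera
P=lambda x,y:s["img"][int(120+y/8),int(265+x/8)]
print("face",[P(x,355) for x in(160,200,240)],"bead",P(190,290),"front",P(200,420))
print("driver", r.get_state()["time_s"])
for z in (.074,): print("S bead end pts",[tin(onz(s,265+x/8-.44,120+290/8-.44,z)[:2]) for x in(95,285)])
h2=cv2.cvtColor(s["img"],cv2.COLOR_BGR2HSV)
m=cv2.inRange(h2,(22,120,60),(35,255,255));n,l,st,ce=cv2.connectedComponentsWithStats(m)
for i in range(1,n):
    if st[i,4]>15: print(st[i],ce[i],onz(s,*ce[i],.013))
E
```

```text
((315.0045166015625, 199.0950164794922), (23.972835540771484, 5.1370368003845215), 87.27368927001953) 64
bead [ 0.4572 -0.0609] [-0.0099  0.0024]
mean [ 0.4557 -0.0611] dir 7.024525080966072 len 0.08105177647374243 0.025548835828216918
rimTop [0.058 0.049] [0.0599 0.0502]
endTop [0.0916 0.0535] [0.0937 0.0548]
rimBot [ 0.0529 -0.0502] [ 0.0547 -0.0496]
endR [ 0.0877 -0.0464] [ 0.0897 -0.0458]
tin rim corners z=.042 [-0.0447  0.0476] [-0.041  -0.0494]
face [array([146, 163, 168], dtype=uint8), array([146, 163, 167], dtype=uint8), array([147, 164, 167], dtype=uint8)] bead [233 233 238] front [64 62 65]
driver 11.625
S bead end pts [array([-0.0139,  0.0392]), array([-0.0039, -0.0428])]
[281 217  10  24 181] [285.8177 228.9448] [0.3933 0.2504 0.013 ]
```

The bead is at tin x = -10 mm and about square. The lid is at about 101°, with its rim top at about z = 120 mm. The screwdriver is back on the bench. I'll go to the holder with the fingertips at z ≈ 59 mm so the gripper body stays above the lid.

```bash
python3 - <<'E'
from h import *
rows([(.456,-.061,.17,-172.9),(.456,-.061,.10,-172.9)])
E
```

```text
at [0.3945 0.2237 0.1589] [ 1.800e+02  3.000e-02 -8.556e+01] t 11.62
[9.62, -1.31, -0.38] [0.0, 0.0, 87.3]
[9.62, -1.31, 1.96] [0.0, 0.0, 87.3]
```

```bash
python3 -m crank '[{"xyz":[2,-0.3,-0.9],"delta_rot":[0,0,10],"claw":0.5},{"xyz":[4,-0.6,-0.9],"delta_rot":[0,0,20],"claw":0.5},{"xyz":[6,-0.9,-0.9],"delta_rot":[0,0,30],"claw":0.5},{"xyz":[7.5,-1.1,-0.9],"delta_rot":[0,0,40],"claw":0.5},{"xyz":[9,-1.2,-0.9],"delta_rot":[0,0,50],"claw":0.5},{"xyz":[9.62,-1.31,-0.9],"delta_rot":[0,0,60],"claw":0.5},{"xyz":[9.62,-1.31,-0.7],"delta_rot":[0,0,70],"claw":0.5},{"xyz":[9.62,-1.31,-0.5],"delta_rot":[0,0,80],"claw":0.5},{"xyz":[9.62,-1.31,-0.4],"delta_rot":[0,0,87.3],"claw":0.5},{"xyz":[9.62,-1.31,-0.4],"delta_rot":[0,0,87.3],"claw":0.5},{"xyz":[9.62,-1.31,1.6],"delta_rot":[0,0,87.3],"claw":0.5},{"xyz":[9.62,-1.31,1.6],"delta_rot":[0,0,87.3],"claw":0.5},{"xyz":[9.62,-1.31,1.6],"delta_rot":[0,0,87.3],"claw":0.5}]'; python3 - <<'E'
from h import *
rows([(.456,-.061,.075,-172.9),(.456,-.061,.0595,-172.9)])
print(r.get_state()["joints"].round(1))
E
```

```text
time_s: 13.25
tcp_pos: [0.457, -0.0609, 0.112]
eef_rot: [-180.0, -0.0, -172.7]
contact_force: [1.1, -0.8, -0.3]
gripper_width: 0.0437
gripper_force: 0.0
at [ 0.457  -0.0609  0.112 ] [-1.7996e+02 -1.0000e-02 -1.7273e+02] t 13.25
[0.03, 0.0, 1.23] [-0.0, -0.0, 0.2]
[0.03, 0.0, 1.75] [-0.0, -0.0, 0.2]
[ 17.    6.8 -34.6   0.1 -48.7 -99.8]
```

```bash
python3 -m crank '[{"xyz":[0.03,0,1.2],"delta_rot":[0,0,0.2],"claw":0.5},{"xyz":[0.03,0,1.5],"delta_rot":[0,0,0.2],"claw":0.5},{"xyz":[0.03,0,1.75],"delta_rot":[0,0,0.2],"claw":0.5},{"xyz":[0.03,0,1.75],"delta_rot":[0,0,0.2],"claw":0.5}]' 30; python3 -m crank '[{"xyz":[0,0,0],"delta_rot":[0,0,0],"claw":1},{"xyz":[0,0,0],"delta_rot":[0,0,0],"claw":1},{"xyz":[0,0,0],"delta_rot":[0,0,0],"claw":1},{"xyz":[0,0,0],"delta_rot":[0,0,0],"claw":1},{"xyz":[0,0,0],"delta_rot":[0,0,0],"claw":1},{"xyz":[0,0,0],"delta_rot":[0,0,0],"claw":1}]' 50
```

```text
time_s: 13.75
tcp_pos: [0.456, -0.0609, 0.0592]
eef_rot: [-180.0, 0.0, -173.0]
contact_force: [-0.1, -0.5, -0.3]
gripper_width: 0.0435
gripper_force: 0.0
time_s: 14.5
tcp_pos: [0.4556, -0.061, 0.0587]
eef_rot: [-180.0, 0.0, -173.0]
contact_force: [-0.6, -1.6, 2.4]
gripper_width: 0.0092
gripper_force: 50.0
```

```bash
python3 -m crank '[{"xyz":[0,0,-1],"delta_rot":[0,0,0],"claw":1},{"xyz":[0,0,-3],"delta_rot":[0,0,0],"claw":1},{"xyz":[0,0,-4.7],"delta_rot":[0,0,0],"claw":1},{"xyz":[0,0,-4.7],"delta_rot":[0,0,0],"claw":1},{"xyz":[0,0,-4.7],"delta_rot":[0,0,0],"claw":1}]'; python3 - <<'E'
from h import *
s=cam("side");st=r.get_state();p=st["tcp_pos"];print(p,st["gripper_width"])
a=np.radians(7.0);u=np.array([np.sin(a),-np.cos(a),0]);v=np.array([np.cos(a),np.sin(a),0])
foot=p-[0,0,.0547]
for z in(.068,.063,.058,.05,.04,.03,.02,.01,.003,-.006):
    row=[]
    for y in(-45,-36,-25,-15,0,15,25,36,45):
        q=proj(s,foot-u*(.005 if z>.056 else .002)+v*y/1000+[0,0,z]);i=s["img"][int(round(q[1])),int(round(q[0]))];row.append("%3d/%3d/%3d"%tuple(i))
    print(z,row)
E
```

```text
time_s: 15.12
tcp_pos: [0.455, -0.0609, 0.1992]
eef_rot: [180.0, -0.0, -173.1]
contact_force: [0.1, -0.2, -0.9]
gripper_width: 0.0097
gripper_force: 50.0
[ 0.45466915 -0.06099752  0.19853326] 0.00947855806949737
0.068 ['133/143/151', '108/112/118', '141/143/149', '142/142/148', '123/139/147', '147/150/156', '144/145/150', '133/133/139', ' 87/122/141']
0.063 ['126/134/141', '126/130/136', '138/139/144', '141/140/146', '126/141/151', '122/124/129', '126/127/132', '134/135/140', ' 88/120/140']
0.058 ['118/126/133', '132/134/140', '125/130/135', '129/137/142', '127/142/152', '133/139/144', '133/137/142', '129/131/137', ' 68/ 91/107']
0.05 ['113/122/129', '114/117/121', '141/157/162', '137/151/155', '124/139/145', '142/159/163', '140/156/161', '139/146/152', ' 65/ 78/ 86']
0.04 [' 65/ 73/ 78', '112/112/118', '141/156/161', '140/156/159', '141/157/161', '140/155/160', '142/157/162', '138/147/152', '147/160/171']
0.03 [' 50/ 63/ 71', '117/120/126', '142/153/158', '145/152/158', '160/165/172', '133/137/143', '141/151/156', '144/149/155', ' 80/ 93/100']
0.02 [' 84/ 87/ 93', ' 84/ 82/ 88', '119/119/124', '136/137/143', '136/137/143', '135/136/141', '137/138/142', '102/102/109', ' 75/ 86/ 92']
0.01 [' 81/ 84/ 88', ' 81/ 79/ 83', '115/117/121', '137/138/143', '138/139/145', '138/139/145', '138/138/144', ' 56/ 55/ 58', '113/122/131']
0.003 [' 70/ 73/ 79', ' 62/ 60/ 63', ' 80/ 79/ 82', '122/124/128', ' 99/100/103', ' 88/ 88/ 91', ' 95/ 95/ 99', ' 61/ 59/ 61', ' 86/ 91/ 98']
-0.006 [' 83/108/124', ' 62/ 62/ 63', ' 63/ 61/ 64', '164/177/190', '166/181/194', '159/173/186', '139/152/162', '122/133/142', ' 77/ 80/ 84']
```

The +y face has a cream panel about ±30 mm wide at z = 30–54 mm on the neutral aluminium plate, so the card faces +y. It must turn by +88° to face -x. Next I'll measure the empty slot, using the labelled tray's bead and the tray walls.

```bash
python3 - <<'E'
from h import *
np.set_printoptions(precision=4,suppress=True)
t=cam("top");s=cam("side");ti=cv2.imread("pics/top0.png");si=cv2.imread("pics/side0.png")
# white bead of labelled holder
for c,img,roi in((t,ti,(150,178,182,194)),(s,si,(215,230,240,270))):
    x0,y0,x1,y1=roi;g=cv2.cvtColor(img,cv2.COLOR_BGR2HSV);m=cv2.inRange(g,(0,0,190),(180,70,255));k=np.zeros_like(m);k[y0:y1,x0:x1]=m[y0:y1,x0:x1]
    n,l,stt,ce=cv2.connectedComponentsWithStats(k);i=1+np.argmax(stt[1:,4]);yy,xx=np.nonzero(l==i)
    w=np.array([onz(c,x,y,.089)[:2] for x,y in zip(xx,yy)]);e=w-w.mean(0);U,S,V=np.linalg.svd(e,full_matrices=False);d=V[0]
    print(stt[i],"mean",w.mean(0),"dir",np.degrees(np.arctan2(d[1],d[0]))%180,"len",np.ptp(e@d),"wid",np.ptp(e@V[1]))
# gray profile along tray x through empty slot, top camera: up a line, print luminance vs lane
tx=np.radians(5.0);X=np.array([np.cos(tx),np.sin(tx)]);Y=np.array([-np.sin(tx),np.cos(tx)])
g=cv2.cvtColor(ti,cv2.COLOR_BGR2GRAY).astype(np.float32)
o=np.array([.495,.281])  # board front right corner
print("x-profile (mm from board front edge), at y offsets 40..75, plane z=.046")
for y in(.035,.05,.065,.14):
    pr=[]
    for x in np.arange(-4,44,3):
        q=proj(t,[*(o+X*x/1000+Y*y),.046]);pr.append(int(cv2.getRectSubPix(g,(1,1),(float(q[0]),float(q[1])))[0,0]))
    print(y,pr)
print("y-profile at x=.08, z=.05")
pr=[]
for y in range(-6,212,3):
    q=proj(t,[*(o+X*.1+Y*y/1000),.055]);pr.append(int(cv2.getRectSubPix(g,(1,1),(float(q[0]),float(q[1])))[0,0]))
print(list(zip(range(-6,212,3),pr)))
E
```

```text
[151 178  28  16 243] mean [0.5151 0.4288] dir 100.6332726339167 len 0.09029023218102378 wid 0.04771660388211331
[221 235  11  22  89] mean [0.5031 0.4315] dir 95.79072030539143 len 0.07431618342132373 wid 0.01000374956504111
x-profile (mm from board front edge), at y offsets 40..75, plane z=.046
0.035 [177, 246, 248, 241, 187, 190, 115, 102, 91, 82, 125, 207, 199, 199, 198, 198]
0.05 [213, 243, 248, 249, 239, 175, 134, 196, 79, 89, 127, 152, 183, 198, 197, 199]
0.065 [176, 246, 248, 248, 240, 129, 94, 104, 88, 88, 144, 211, 200, 200, 198, 198]
0.14 [203, 249, 248, 249, 247, 145, 144, 183, 159, 152, 252, 251, 217, 200, 196, 196]
y-profile at x=.08, z=.05
[(-6, 121), (-3, 140), (0, 220), (3, 238), (6, 195), (9, 148), (12, 145), (15, 173), (18, 181), (21, 164), (24, 225), (27, 236), (30, 206), (33, 194), (36, 177), (39, 139), (42, 107), (45, 108), (48, 137), (51, 180), (54, 171), (57, 207), (60, 231), (63, 206), (66, 191), (69, 193), (72, 170), (75, 116), (78, 93), (81, 99), (84, 175), (87, 198), (90, 200), (93, 149), (96, 105), (99, 118), (102, 136), (105, 132), (108, 165), (111, 139), (114, 173), (117, 214), (120, 237), (123, 236), (126, 210), (129, 190), (132, 191), (135, 180), (138, 145), (141, 193), (144, 231), (147, 245), (150, 240), (153, 211), (156, 194), (159, 166), (162, 150), (165, 192), (168, 230), (171, 241), (174, 233), (177, 197), (180, 192), (183, 168), (186, 122), (189, 86), (192, 111), (195, 169), (198, 140), (201, 123), (204, 130), (207, 135), (210, 135)]
```

```bash
python3 - <<'E'
from h import *
np.set_printoptions(precision=4,suppress=True)
t=cam("top");s=cam("side");ti=cv2.imread("pics/top0.png");si=cv2.imread("pics/side0.png")
q=lambda x,y,z:onz(t,145+x/8-.44,140+y/8-.44,z)[:2]
print("top bead guess",q(152,381,.089))
# board front edge, top: yellow mask lowest pixel per column
hs=cv2.cvtColor(ti,cv2.COLOR_BGR2HSV).astype(int);print("board hsv",hs[194,160],hs[192,200],hs[170,210])
g=cv2.cvtColor(ti,cv2.COLOR_BGR2GRAY).astype(float)
E=[]
for x in range(156,210):
    col=g[188:202,x]; k=np.nonzero((col[:-1]>170)&(col[1:]<=170))[0]
    if len(k): k=k[-1];E.append((x,188+k+(col[k]-170)/(col[k]-col[k+1])))
W=np.array([onz(t,*e,.012)[:2] for e in E]);f=cv2.fitLine(W.astype(np.float32),cv2.DIST_HUBER,0,.001,.001).ravel();print("board front dir",np.degrees(np.arctan2(f[1],f[0]))%180,f[2:])
# bead in the top view: bright & unsaturated, per-column profile at a few columns
for x in(156,160,164,168,172): print(x,[(int(g[y,x]),int(hs[y,x,1])) for y in range(182,194)])
rows([(.505,.34,.20,-85),(.505,.34,.17,-85)])
E
```

```text
top bead guess [0.5022 0.4313]
board hsv [ 31  33 252] [ 29  45 252] [ 17  79 146]
board front dir 95.356316 [0.4858 0.381 ]
156 [(196, 14), (195, 14), (196, 14), (196, 15), (185, 14), (247, 3), (253, 1), (193, 9), (132, 21), (156, 16), (78, 19), (122, 69)]
160 [(195, 18), (196, 15), (197, 15), (197, 18), (226, 6), (251, 2), (251, 0), (124, 16), (174, 9), (170, 16), (191, 12), (174, 33)]
164 [(197, 18), (196, 14), (196, 17), (159, 17), (246, 4), (253, 1), (228, 6), (119, 21), (150, 15), (91, 19), (144, 50), (248, 35)]
168 [(196, 17), (197, 18), (197, 15), (207, 11), (251, 1), (253, 1), (131, 10), (195, 1), (220, 7), (95, 16), (233, 55), (249, 33)]
172 [(197, 17), (194, 16), (187, 17), (243, 4), (253, 1), (244, 4), (119, 19), (177, 4), (95, 21), (168, 26), (210, 66), (248, 33)]
at [ 0.455  -0.0611  0.1985] [-179.98   -0.13 -173.05] t 15.38
[-3.27, 13.07, -0.06] [0.1, -0.1, -88.1]
[-3.27, 13.07, 0.94] [0.1, -0.1, -88.1]
```

```bash
python3 - <<'E'
from h import *
s=cam("side");st=r.get_state();p=st["tcp_pos"];g=cv2.cvtColor(s["img"],cv2.COLOR_BGR2GRAY)
a=np.radians(7.0);u=np.array([np.sin(a),-np.cos(a),0]);v=np.array([np.cos(a),np.sin(a),0])
foot=p-[0,0,.0547]
for z in(.008,.012,.016,.035,.045):
    o=[]
    for y in list(range(-46,-20,2))+[0]+list(range(20,48,2)):
        q=proj(s,foot-u*.002+v*y/1000+[0,0,z]);o.append((y,int(cv2.getRectSubPix(g,(1,1),(float(q[0]),float(q[1])))[0,0])))
    print(z,o)
E
```

```text
0.008 [(-46, 79), (-44, 72), (-42, 67), (-40, 69), (-38, 71), (-36, 73), (-34, 72), (-32, 71), (-30, 74), (-28, 91), (-26, 119), (-24, 134), (-22, 144), (0, 138), (20, 139), (22, 139), (24, 138), (26, 125), (28, 107), (30, 84), (32, 66), (34, 59), (36, 55), (38, 52), (40, 52), (42, 61), (44, 103), (46, 144)]
0.012 [(-46, 98), (-44, 95), (-42, 93), (-40, 95), (-38, 97), (-36, 99), (-34, 97), (-32, 93), (-30, 90), (-28, 96), (-26, 116), (-24, 129), (-22, 140), (0, 141), (20, 140), (22, 140), (24, 140), (26, 127), (28, 106), (30, 81), (32, 60), (34, 54), (36, 50), (38, 49), (40, 61), (42, 83), (44, 140), (46, 180)]
0.016 [(-46, 102), (-44, 103), (-42, 101), (-40, 101), (-38, 100), (-36, 100), (-34, 98), (-32, 96), (-30, 91), (-28, 94), (-26, 113), (-24, 128), (-22, 140), (0, 139), (20, 140), (22, 140), (24, 139), (26, 128), (28, 109), (30, 95), (32, 84), (34, 79), (36, 74), (38, 67), (40, 72), (42, 85), (44, 124), (46, 151)]
0.035 [(-46, 91), (-44, 68), (-42, 56), (-40, 68), (-38, 107), (-36, 129), (-34, 144), (-32, 152), (-30, 157), (-28, 158), (-26, 158), (-24, 157), (-22, 157), (0, 158), (20, 154), (22, 156), (24, 157), (26, 157), (28, 157), (30, 157), (32, 158), (34, 151), (36, 143), (38, 133), (40, 129), (42, 128), (44, 130), (46, 131)]
0.045 [(-46, 112), (-44, 81), (-42, 61), (-40, 55), (-38, 95), (-36, 123), (-34, 144), (-32, 150), (-30, 155), (-28, 157), (-26, 158), (-24, 157), (-22, 156), (0, 152), (20, 157), (22, 158), (24, 157), (26, 156), (28, 157), (30, 157), (32, 157), (34, 151), (36, 145), (38, 140), (40, 139), (42, 139), (44, 147), (46, 151)]
```

The tongue's edges are at -27 and +29 mm, so it is centred within 1 mm in the grip. Moving above the slot.

```bash
python3 -m crank '[{"xyz":[-0.4,1.5,-0.2],"delta_rot":[0,0,-10],"claw":1},{"xyz":[-0.8,3,-0.2],"delta_rot":[0,0,-20],"claw":1},{"xyz":[-1.2,4.5,-0.2],"delta_rot":[0,0,-30],"claw":1},{"xyz":[-1.6,6,-0.2],"delta_rot":[0,0,-40],"claw":1},{"xyz":[-2,7.5,-0.2],"delta_rot":[0,0,-50],"claw":1},{"xyz":[-2.4,9,-0.2],"delta_rot":[0,0,-60],"claw":1},{"xyz":[-2.8,10.5,-0.2],"delta_rot":[0,0,-70],"claw":1},{"xyz":[-3.1,12,-0.2],"delta_rot":[0,0,-80],"claw":1},{"xyz":[-3.3,13.1,0],"delta_rot":[0,0,-88.3],"claw":1},{"xyz":[-3.3,13.1,1.5],"delta_rot":[0,0,-88.3],"claw":1},{"xyz":[-3.3,13.1,1.5],"delta_rot":[0,0,-88.3],"claw":1},{"xyz":[-3.3,13.1,1.5],"delta_rot":[0,0,-88.3],"claw":1}]'; python3 - <<'E'
from h import *
np.set_printoptions(precision=4,suppress=True)
s=cam("side");st=r.get_state();p=st["tcp_pos"];g=cv2.cvtColor(s["img"],cv2.COLOR_BGR2GRAY)
rows([(.5115,.3393,p[2],-84.7),(.5115,.3393,.105,-84.7)])
cv2.imwrite("pics/n_side.png",s["img"])
# held plate's near end edge (y=+40) and tray features: luminance across plate end, side cam
yaw=np.radians(st["eef_rot"][2]);N=np.array([-np.sin(yaw),np.cos(yaw),0]);Yv=np.array([-N[1],N[0],0]);print(N,Yv)
for zz in(.062,.066):   # bead, off the finger
  for y in(.02,.028,.033):
    o=[]
    for x in range(-14,16,2):
        q=proj(s,p+[0,0,zz-.0547]+N*x/1000+Yv*y);o.append(int(cv2.getRectSubPix(g,(1,1),(float(q[0]),float(q[1])))[0,0]))
    print(zz,y,o)
E
```

```text
time_s: 16.92
tcp_pos: [0.5068, 0.3411, 0.1555]
eef_rot: [-180.0, -0.0, -84.8]
contact_force: [0.1, 0.7, 0.2]
gripper_width: 0.0092
gripper_force: 50.0
at [0.5071 0.3413 0.1562] [-179.9     0.04  -84.76] t 16.98
[0.08, -0.14, 0.0] [-0.1, 0.0, -0.1]
[0.08, -0.14, 1.71] [-0.1, 0.0, -0.1]
[0.9958 0.0913 0.    ] [-0.0913  0.9958  0.    ]
0.062 0.02 [123, 121, 111, 107, 108, 113, 125, 136, 142, 142, 137, 126, 120, 121, 125]
0.062 0.028 [122, 119, 117, 114, 112, 113, 135, 152, 161, 157, 138, 127, 128, 131, 132]
0.062 0.033 [122, 119, 117, 113, 115, 127, 143, 154, 154, 140, 130, 126, 128, 129, 129]
0.066 0.02 [129, 113, 84, 89, 104, 120, 133, 140, 139, 132, 127, 129, 135, 135, 136]
0.066 0.028 [123, 117, 113, 110, 111, 121, 139, 150, 153, 146, 131, 119, 123, 126, 130]
0.066 0.033 [120, 117, 115, 111, 113, 129, 148, 160, 162, 142, 129, 127, 131, 131, 133]
```

The held bead reads about 1.5 mm off in the side camera, so the slot position carries that much doubt. The inner wall is taller than the lip, so I'll find it by touch: lower the foot to between the two heights and then feel towards +x.

```bash
python3 -m crank '[{"xyz":[0.06,0.12,0],"delta_rot":[0,0,0],"claw":1},{"xyz":[0.06,0.12,1.2],"delta_rot":[0,0,0],"claw":1},{"xyz":[0.06,0.12,1.68],"delta_rot":[0,0,0],"claw":1},{"xyz":[0.06,0.12,1.68],"delta_rot":[0,0,0],"claw":1},{"xyz":[0.06,0.12,1.68],"delta_rot":[0,0,0],"claw":1}]'; python3 -m crank '[{"xyz":[0,-0.06,0],"delta_rot":[0,0,0],"claw":1},{"xyz":[0,-0.12,0],"delta_rot":[0,0,0],"claw":1},{"xyz":[0,-0.18,0],"delta_rot":[0,0,0],"claw":1},{"xyz":[0,-0.18,0],"delta_rot":[0,0,0],"claw":1}]';  python3 -m crank '[{"xyz":[0,-0.04,0],"delta_rot":[0,0,0],"claw":1},{"xyz":[0,-0.08,0],"delta_rot":[0,0,0],"claw":1},{"xyz":[0,-0.08,0],"delta_rot":[0,0,0],"claw":1}]'
```

```text
time_s: 17.6
tcp_pos: [0.5034, 0.3395, 0.1054]
eef_rot: [-179.9, 0.0, -84.7]
contact_force: [-0.9, -0.3, -0.0]
gripper_width: 0.0095
gripper_force: 50.0
time_s: 18.1
tcp_pos: [0.5084, 0.3395, 0.1042]
eef_rot: [-180.0, 0.0, -84.8]
contact_force: [0.3, 0.5, -0.8]
gripper_width: 0.0095
gripper_force: 50.0
time_s: 18.48
tcp_pos: [0.5107, 0.3397, 0.1041]
eef_rot: [180.0, -0.0, -84.7]
contact_force: [-0.5, 0.9, -1.1]
gripper_width: 0.0093
gripper_force: 50.0
```

```bash
for i in 1 2 ; do :; done; python3 -m crank '[{"xyz":[0,-0.03,0],"delta_rot":[0,0,0],"claw":1},{"xyz":[0,-0.03,0],"delta_rot":[0,0,0],"claw":1}]';  python3 -m crank '[{"xyz":[0,-0.04,0],"delta_rot":[0,0,0],"claw":1},{"xyz":[0,-0.04,0],"delta_rot":[0,0,0],"claw":1}]'; python3 -m crank '[{"xyz":[0,-0.04,0],"delta_rot":[0,0,0],"claw":1},{"xyz":[0,-0.04,0],"delta_rot":[0,0,0],"claw":1}]'
```

```text
time_s: 18.73
tcp_pos: [0.5115, 0.3398, 0.1041]
eef_rot: [-180.0, 0.0, -84.7]
contact_force: [0.1, -0.8, -0.5]
gripper_width: 0.0094
gripper_force: 50.0
time_s: 18.98
tcp_pos: [0.5122, 0.3398, 0.1041]
eef_rot: [179.9, -0.0, -84.8]
contact_force: [-3.6, 1.0, 0.9]
gripper_width: 0.0097
gripper_force: 50.0
time_s: 19.23
tcp_pos: [0.5129, 0.3398, 0.104]
eef_rot: [179.9, -0.0, -84.8]
contact_force: [-5.9, 0.0, 3.1]
gripper_width: 0.0096
gripper_force: 50.0
```

Contact at TCP x ≈ 0.5115, so the slot centre is at TCP x ≈ 0.5103–0.5107. I'll back off and go down.

```bash
python3 -m crank '[{"xyz":[0,0.12,0],"delta_rot":[0,0,0],"claw":1},{"xyz":[0,0.12,0],"delta_rot":[0,0,0],"claw":1},{"xyz":[0,0.12,0.15],"delta_rot":[0,0,0],"claw":1},{"xyz":[0,0.12,0.3],"delta_rot":[0,0,0],"claw":1},{"xyz":[0,0.12,0.3],"delta_rot":[0,0,0],"claw":1}]'
```

```text
time_s: 19.85
tcp_pos: [0.5101, 0.3394, 0.0945]
eef_rot: [180.0, -0.0, -84.8]
contact_force: [-0.1, -0.2, -1.1]
gripper_width: 0.0094
gripper_force: 50.0
```

The foot is now below the lip top with no force, so it is in the slot. Continuing down.

```bash
python3 -m crank '[{"xyz":[0,0,0.2],"delta_rot":[0,0,0],"claw":1},{"xyz":[0,0,0.4],"delta_rot":[0,0,0],"claw":1},{"xyz":[0,0,0.5],"delta_rot":[0,0,0],"claw":1},{"xyz":[0,0,0.5],"delta_rot":[0,0,0],"claw":1}]' 60; python3 -m crank '[{"xyz":[0,0,0.1],"delta_rot":[0,0,0],"claw":1},{"xyz":[0,0,0.2],"delta_rot":[0,0,0],"claw":1},{"xyz":[0,0,0.2],"delta_rot":[0,0,0],"claw":1},{"xyz":[0,0,0.2],"delta_rot":[0,0,0],"claw":1}]'
```

```text
time_s: 20.35
tcp_pos: [0.5101, 0.3395, 0.0798]
eef_rot: [180.0, -0.0, -84.7]
contact_force: [-0.6, -0.6, -0.1]
gripper_width: 0.0093
gripper_force: 60.0
time_s: 20.85
tcp_pos: [0.5106, 0.3399, 0.0746]
eef_rot: [-180.0, 0.0, -84.7]
contact_force: [-0.3, -0.1, 4.1]
gripper_width: 0.0094
gripper_force: 60.0
```

```bash
python3 -m crank '[{"xyz":[0,0,0.05],"delta_rot":[0,0,0],"claw":1},{"xyz":[0,0,0.05],"delta_rot":[0,0,0],"claw":1}]'; python3 -m crank '[{"xyz":[0,0,0.06],"delta_rot":[0,0,0],"claw":1},{"xyz":[0,0,0.06],"delta_rot":[0,0,0],"claw":1}]'; python3 -m crank '[{"xyz":[0,0,0.06],"delta_rot":[0,0,0],"claw":1},{"xyz":[0,0,0.06],"delta_rot":[0,0,0],"claw":1}]'
```

```text
time_s: 21.1
tcp_pos: [0.5107, 0.34, 0.0737]
eef_rot: [-179.9, 0.0, -84.7]
contact_force: [-1.6, -0.6, 9.4]
gripper_width: 0.0095
gripper_force: 60.0
time_s: 21.35
tcp_pos: [0.511, 0.34, 0.0735]
eef_rot: [-179.9, 0.0, -84.7]
contact_force: [-5.4, -3.8, 21.1]
gripper_width: 0.0095
gripper_force: 60.0
time_s: 21.6
tcp_pos: [0.5114, 0.3401, 0.0733]
eef_rot: [-179.8, 0.1, -84.7]
contact_force: [-9.0, -5.5, 33.5]
gripper_width: 0.0093
gripper_force: 60.0
```

The hard stop is reached: TCP 73.5 mm against 73.7 mm predicted for home, so no slip. I'll ease the push to about 18 N and check the bench.

```bash
python3 -m crank '[{"xyz":[0,0,-0.07],"delta_rot":[0,0,0],"claw":1},{"xyz":[0,0,-0.07],"delta_rot":[0,0,0],"claw":1},{"xyz":[0,0,-0.07],"delta_rot":[0,0,0],"claw":1},{"xyz":[0,0,-0.07],"delta_rot":[0,0,0],"claw":1}]'; python3 - <<'E'
from h import *
s=cam("side");t=cam("top");i0=cv2.imread("pics/side0.png");t0=cv2.imread("pics/top0.png")
for n,a,b in(("side",i0,s["img"]),("top",t0,t["img"])):
    for nm,lo,hi in(("yellow",(22,120,60),(35,255,255)),("green",(60,120,30),(85,255,220)),("markerblue",(105,120,80),(125,255,255))):
        o=[]
        for im in(a,b):
            m=cv2.inRange(cv2.cvtColor(im,cv2.COLOR_BGR2HSV),lo,hi);k,l,st,ce=cv2.connectedComponentsWithStats(m)
            o.append([(ce[j].round(1).tolist(),int(st[j,4])) for j in range(1,k) if st[j,4]>6 and ce[j][1]>(190 if n=="top" else 215)])
        print(n,nm,o)
tol=cv2.absdiff(t0,t["img"])[105:135,155:180].mean();print("tool area diff",tol)
print(r.get_state()["contact_force"],r.get_state()["tcp_pos"])
E
```

```text
time_s: 22.1
tcp_pos: [0.511, 0.34, 0.0735]
eef_rot: [-179.9, 0.1, -84.7]
contact_force: [-4.1, -3.4, 18.2]
gripper_width: 0.0092
gripper_force: 60.0
side yellow [[([286.5, 228.5], 183), ([125.1, 242.8], 14)], [([285.8, 228.7], 179), ([125.3, 242.7], 13)]]
side green [[([210.5, 305.0], 157)], [([210.5, 305.0], 158)]]
side markerblue [[([153.1, 282.1], 9), ([260.6, 304.8], 13), ([151.5, 328.0], 94)], [([153.1, 281.9], 8), ([260.6, 304.8], 13), ([151.2, 328.1], 92)]]
top yellow [[([221.3, 221.8], 172)], [([221.3, 221.3], 173)]]
top green [[], []]
top markerblue [[([138.6, 222.3], 7)], []]
tool area diff 1.0822222222222222
[-4.29173908 -2.91455136 19.13135229] [0.51103185 0.34003    0.07355001]
```

The bystanders are unmoved, the driver lies on the bench, and the holder is pressed home. Handing in.

```bash
python3 -c "
from plant import job
print(job.close_job())"
```

```text
the job is handed in; nothing more can be done
None
```

The job is handed in at about 22 s: lid levered open to about 100°, screwdriver back on the bench, and the label holder held home in the empty tray, card side out, with about 18 N; no pass/fail result was returned.

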